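# Refit a stamp into the middle of a tight stamp rack

### The arm

A 6-joint arm with a two-finger parallel gripper is mounted at the origin on a cart in front of the work surface, level with it; the furniture and walls round the work are solid. World frame = base frame: x ahead of the robot, y to its left, z up, the work surface at z = 0. Lengths are in mm, angles in degrees, forces in N, time in s.
With the tool pointing down it reaches from about 325 to 925 mm from the base axis. Payload 3.1 kg.
Tool frame: the origin (TCP) lies at the very end of the fingers, on their centre line; the grasp point (between the pads) lies grasp_offset behind it (grasp_offset is the distance from the TCP to the grasp point, in mm); z points along the fingers, y is the line along which they close (so a half turn about z gives the same grasp; the last joint's range is limited). The gripper opens to 85 mm and grips with 20 to 120 N. Pads are 22 mm wide; open, the fingers measure 114 mm over their backs; the gripper's body (76 mm by 85 mm) begins 54 mm behind the grasp point. The pads swing forward as they close: fully open they stand 13 mm farther back than shut.
Start: joints at [-75.986, 12.427, 92.441, -0, 75.132, -6.429], TCP at [218.32, -585.641, 192.5] pointing down, gripper open.
Joint ranges: [-157.48, 157.48], [-44.54, 120.13], [17.64, 146.25], [-64.5, 244.5], [7.68, 150.69], [-147.95, 147.95]. Speed limits (degrees/s): [159.86, 159.86, 180, 180, 180, 180].

### API

Orientations are given as [roll, pitch, yaw] about the fixed x, y, z axes, in that order (R = Rz(yaw) Ry(pitch) Rx(roll)).
In Python, from station import * gives the robot as it stands. Calls block until the motion is done:
- goto(position, orientation): joint-space move of the TCP to a pose.
- move_l(position, attitude=None, speed=150): straight line of the TCP; attitude=None keeps the orientation; speed is the mean speed in mm/s.
- move_j(angles): joint-space move.
- grip(opening, squeeze=None): finger opening in mm; squeeze is the grip in N (None keeps the last); returns when the fingers have stopped.
- wait(seconds).
- solve_ik(position, orientation): joint angles nearest the present ones, or None.
- get_obs(): the state.
- get_image(name): name is "scene" or "top" or "wrist"; returns the picture (480x640x3 uint8, red, green, blue); there is no depth.
- get_calibration(name): a dict with "fx", "fy", "cx", "cy" (pixels), "R" (3x3) and "t" (3): a world point X has camera coordinates R X + t; the wrist camera has in their place "mount" (4x4, takes a point from camera to tool coordinates, whose origin is the TCP and whose axes are the flange's). Camera axes: x right, y down, z forward; pixel columns grow to the right and rows downward; lengths in mm; the calibration is good to about 2 mm. A picture is of the moment at which its call begins: read the wrist's pose just before it. get_calibration takes no time and is no camera call.
A pose or a line that the arm cannot do raises Unreachable and nothing moves.
- sign_off(): hands the job in; it is judged then, once.
Trained networks look in the newest picture that a camera, given by its name, has taken for a name from the list of things; names that differ only in an ending like _2 or _b are one class to them, and where a whole thing is asked for, a point or a joint stands for the part that bears it (a point fixed in the world has none). Each returns a list of dicts, best first, with "score" (0 to 1); they miss things now and then, are a little off and sometimes report something else, mostly with a low value. They report only what shows in the picture. A call takes as long as a camera call. They do not tell look-alikes from the thing itself.
- spot_in(name, camera): "extent" ([centre column, centre row, width, height] in pixels, round what is visible of it).
- regions_of(name, camera): "region" (480x640 bool, what is visible of it) and "extent" ([centre column, centre row, width, height] in pixels, round what is visible of it).
The state is a dict: "t": time; "joint_pos": joint angles; "qvel": joint speeds; "effort": joint torques, N m; "tcp_pos": TCP position; "ee_rot": TCP orientation; "wrist_force": force on the tool from outside, world axes, zero at the start; "moment": the same for the moment, N m; "grip_width": finger opening in mm; "grip_force": force on a finger pad.
Only numpy, scipy, OpenCV 4.12 (cv2) and the standard library are available. Lean on these libraries where they do the work, as an engineer would, in place of code of your own. Each camera call takes 0.05 s, during which the arm holds its last target. There are 200 camera calls.

### The job

Put the loose stamp back into the middle of the stamp rack, with two stamps on each side of it. The others have spread out and left too narrow a gap: gently slide them apart along the rack towards its sprung ends, without taking any out or forcing anything, then slide the loose stamp in between and push it home, standing on the rack's floor with its back against the ledge. All five must stand upright and square in the row; leave the mug and the stapler alone.

Things in the scene. Friction and masses are not known exactly. Their poses are not given: they have to be found in the camera images.
- rack: Grey stamp rack, fixed to the desk, open above and in front: 74 mm deep (its x, to the back) by 236 mm long (its y, along the row, + to the left). Origin: centre of its underside. Stamps stand on its floor, 6 mm above the desk (centre then 48.5 mm above the desk). At each end of the row stands a 82 mm tall upright with a sprung aluminium cheek on its inner side.
- rack_ledge (a point): Middle of the front face of the rack's low back ledge, at its top edge: 27 mm behind the rack's centre, 26 mm above the desk. A stamp standing against the ledge has its centre 23 mm in front of this face (rack x = +4 mm). Axes as the rack's.
- rack_floor (a point): Centre of the rack's floor. From cheek to cheek the row has 173 mm, 3 mm more than five stamps. Both ends sit on one clamped slide, so the middle of this room lies anywhere up to 8 mm left or right of this point: not measured, to be felt. A cheek yields 8 N per mm, up to 6 mm, and springs back. Axes as the rack's.
- stamp_a_center (a point): Centre (half-way up) of a black self-inking stamp standing upright in the rack, the leftmost (farthest to the rack's +y) at the start. Same shape as the loose stamp. Its x points along the row to the rack's left (+y), its y to the front (rack's -x). It is free to slide along the rack floor and weighs about 100 g.
- stamp_b_center (a point): Centre (half-way up) of a black self-inking stamp standing upright in the rack, the second from the left at the start. Same shape as the loose stamp. Its x points along the row to the rack's left (+y), its y to the front (rack's -x). It is free to slide along the rack floor and weighs about 100 g.
- stamp_c_center (a point): Centre (half-way up) of a black self-inking stamp standing upright in the rack, the third from the left at the start. Same shape as the loose stamp. Its x points along the row to the rack's left (+y), its y to the front (rack's -x). It is free to slide along the rack floor and weighs about 100 g.
- stamp_d_center (a point): Centre (half-way up) of a black self-inking stamp standing upright in the rack, the rightmost (farthest to the rack's -y) at the start. Same shape as the loose stamp. Its x points along the row to the rack's left (+y), its y to the front (rack's -x). It is free to slide along the rack floor and weighs about 100 g.
- stamp_loose_center (a point): Centre (half-way up) of the loose black self-inking stamp standing on the desk right of the rack: 34 mm thick (x) by 49 mm deep (y) by 85 mm tall, 70 to 140 g. Grip the cap, 36 mm above the foot to the top, across its 49 mm depth; it does not press down. The foot part below is 30 by 46 mm. In the rack its 34 mm lie along the row, either way round.
- mug: White mug, 92 mm across and 95 mm tall, to the left of the rack, nearer the desk's front; origin at the centre of its underside. A bystander.
- stapler: Desk stapler, 34 x 136 x 46 mm, to the left of the rack, level with it; origin at the centre of its underside. A bystander.
Things that resemble listed ones, but are neither listed nor needed, are in the scene too. What is shaped like the part that bears stamp_c_center but green is not meant.

How it is judged:
By the outcome, as a careful person would: the job done as asked, in the order asked, and still so for the second after the job is handed in, with the robot touching nothing.
It also fails if it takes over 64 s, if anything falls off the work surface, if the arm or the gripper's body presses on something with over 40 N, if the wrist force passes 120 N, or if a joint passes its speed limit or range.

## Working session

There is one attempt and no reset: what is moved stays moved. The work goes in short steps, each a Python script; the robot and the scene stay as the last script left them, time stands still between calls to the robot, and variables do not carry over. Pictures are saved under pics/ and viewed, at most 10 in all, crops included, and the job is handed in when it is done.

```bash
mkdir -p pics; ls; python3 - <<'E'
from station import *
import cv2,numpy as np
for n in ("scene","top"):
    im=get_image(n); cv2.imwrite(f"pics/{n}0.png",im[...,::-1])
    c=get_calibration(n); print(n,{k:np.round(v,3).tolist() for k,v in c.items()})
    for nm in ("rack","stamp_c_center","mug","stapler"):
        print(nm,[(round(d["score"],2),np.round(d["extent"]).tolist()) for d in spot_in(nm,n)])
o=get_obs();print(o); print(get_calibration("wrist"))
try: print(grasp_offset)
except Exception as e: print(e)
E
```

```text
pics
scene {'fx': 488.384, 'fy': 488.384, 'cx': 318.097, 'cy': 232.064, 'R': [[-0.819, -0.573, -0.012], [-0.305, 0.454, -0.837], [0.485, -0.682, -0.546]], 't': [429.594, 176.717, 715.152]}
rack [(0.74, [290.0, 251.0, 109.0, 98.0]), (0.33, [431.0, 175.0, 29.0, 40.0])]
stamp_c_center [(0.67, [354.0, 210.0, 26.0, 45.0]), (0.65, [332.0, 189.0, 18.0, 39.0]), (0.61, [303.0, 242.0, 31.0, 53.0])]
mug [(0.62, [274.0, 324.0, 88.0, 88.0])]
stapler [(0.97, [192.0, 325.0, 58.0, 71.0])]
top {'fx': 492.226, 'fy': 492.226, 'cx': 317.577, 'cy': 232.95, 'R': [[-0.009, -1.0, -0.008], [-0.989, 0.01, -0.148], [0.148, 0.007, -0.989]], 't': [25.529, 507.097, 904.579]}
rack [(0.61, [276.0, 237.0, 123.0, 41.0])]
stamp_c_center [(0.98, [287.0, 234.0, 16.0, 28.0]), (0.93, [389.0, 199.0, 31.0, 32.0]), (0.74, [182.0, 288.0, 60.0, 62.0]), (0.73, [371.0, 239.0, 24.0, 30.0])]
mug [(0.62, [182.0, 289.0, 54.0, 60.0])]
stapler [(0.88, [168.0, 215.0, 38.0, 66.0]), (0.21, [286.0, 233.0, 20.0, 32.0])]
{'t': 0.5, 'joint_pos': array([-7.59864124e+01,  1.24298845e+01,  9.24437991e+01,  6.93988600e-04,
        7.51300810e+01
[... 328 characters left out ...]
ray([-1.79996334e+02, -1.08808506e-03,  2.04430499e+01]), 'wrist_force': array([-0.2536299 ,  0.65138236,  0.4593264 ]), 'moment': array([-0.07847253, -0.00474875, -0.05354609]), 'grip_force': 0.0, 'grip_width': 85.11760765238654}
{'fx': 406.612575542726, 'fy': 406.612575542726, 'cx': 320.12008178892205, 'cy': 241.6035220069218, 'mount': array([[-5.42599258e-04, -9.61942972e-01, -2.73249748e-01,
         6.93050666e+01],
       [ 9.99998321e-01, -1.00029601e-03,  1.53569903e-03,
         4.93998431e-01],
       [-1.75058552e-03, -2.73248456e-01,  9.61941899e-01,
        -1.80956248e+02],
       [ 0.00000000e+00,  0.00000000e+00,  0.00000000e+00,
         1.00000000e+00]])}
18.700000000000003
```

```bash
python3 - <<'E'
import cv2
a=cv2.imread("pics/scene0.png")[120:390,130:490];b=cv2.imread("pics/top0.png")[160:340,120:480]
cv2.imwrite("pics/v1.png",cv2.resize(a,None,fx=2.2,fy=2.2,interpolation=2));cv2.imwrite("pics/v2.png",cv2.resize(b,None,fx=2.2,fy=2.2,interpolation=2))
E
```

```text
(no output)
```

View pics/v1.png

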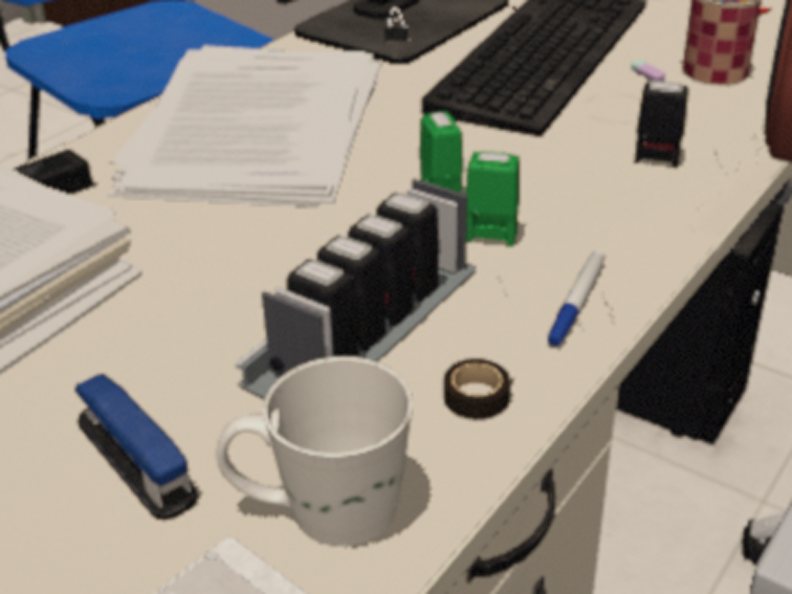

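View pics/v2.png

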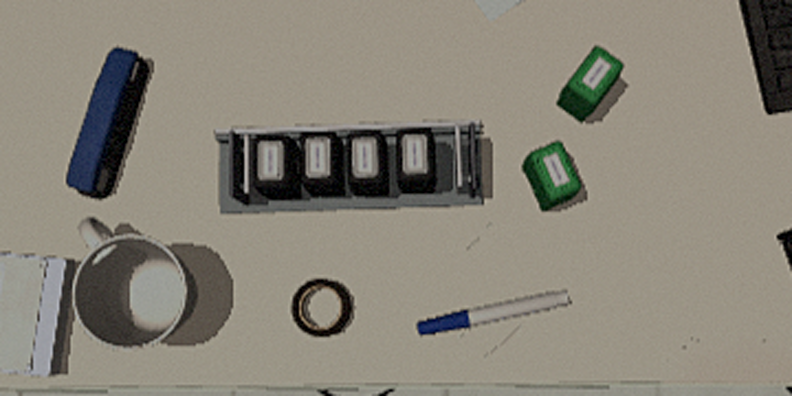

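Candidates for the loose stamp: the black one at scene (431,177), far right. The green look-alikes at scene (330,190) and (354,210) are not it. The rack holds four black stamps, around top (279,236). The mug, stapler, tape and pen are clear of it. Next I locate the loose stamp and check it in one close crop.

```bash
cat > h.py <<'E'
from station import *
import cv2,numpy as np
from scipy.spatial.transform import Rotation as Ro
def cam(n,obs=None):
    c=get_calibration(n)
    K=np.array([[c["fx"],0,c["cx"]],[0,c["fy"],c["cy"]],[0,0,1]])
    if n=="wrist":
        o=obs; T=np.eye(4); T[:3,:3]=Ro.from_euler("xyz",o["ee_rot"],degrees=True).as_matrix(); T[:3,3]=o["tcp_pos"]
        M=T@c["mount"]; R=M[:3,:3].T; t=-R@M[:3,3]
    else: R,t=np.array(c["R"]),np.array(c["t"])
    return K,R,t
def toz(C,uv,z):
    K,R,t=C; d=R.T@np.linalg.inv(K)@np.array([uv[0],uv[1],1.]); o=-R.T@t
    return o+d*(z-o[2])/d[2]
def proj(C,X):
    K,R,t=C; p=(K@(R@np.atleast_2d(X).T+t[:,None])).T; return p[:,:2]/p[:,2:]
E
python3 - <<'E'
from h import *
S=cam("scene");T=cam("top")
print("loose foot",toz(S,(430,194),0),"top",toz(S,(433,160),85))
for u,v in [(220,212),(484,204),(217,133),(482,124)]: print("rack",toz(T,(120+u/2.2,160+v/2.2),4).round(1))
for u in [(272,160),(319,157),(365,157),(415,153)]: print("lab",toz(T,(120+u[0]/2.2,160+u[1]/2.2),91).round(1))
p=toz(S,(430,194),0); print("loose in top px",proj(T,[p[0],p[1],85]))
o=get_obs();im=get_image("wrist");cv2.imwrite("pics/w0.png",im[...,::-1])
print("wrist px",proj(cam("wrist",o),[p[0],p[1],85]))
print([(round(d["score"],2),np.round(d["extent"]).tolist()) for d in spot_in("stamp_loose_center","wrist")])
E
```

```text
loose foot [ 420.0863588  -300.29538895    0.        ] top [ 422.7826517  -299.13027459   85.        ]
rack [467.7 213.7   4. ]
rack [472.5 -23.1   4. ]
rack [539.7 217.9   4. ]
rack [545.4 -22.5   4. ]
lab [501.2 153.8  91. ]
lab [503.3 115.2  91. ]
lab [502.9  77.3  91. ]
lab [505.8  36.2  91. ]
loose in top px [[497.0817561  275.39305477]]
wrist px [[ -50.56007024 -300.73278015]]
[]
```

View pics/w0.png

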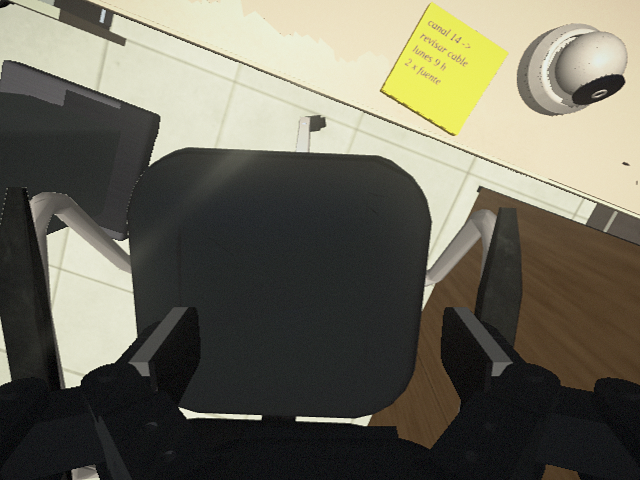

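The wrist view shows no stamp: just the chair, the floor, a yellow note at (445,70) and a webcam at (580,70). I'll move over the black stamp at about (421,-300) and look closely.

```bash
python3 - <<'E'
from h import *
goto([421,-300,220],[180,0,90]); o=get_obs(); im=get_image("wrist"); cv2.imwrite("pics/w1.png",im[...,::-1])
print(o["t"],o["tcp_pos"],o["ee_rot"])
print([(round(d["score"],2),np.round(d["extent"]).tolist()) for d in spot_in("stamp_loose_center","wrist")])
print(proj(cam("wrist",o),[421,-300,85]))
E
```

```text
1.925 [ 420.76734721 -300.88992221  220.05654387] [-1.79995451e+02  4.11261215e-02  8.99226583e+01]
[(0.64, [328.0, 212.0, 65.0, 66.0])]
[[320.0134627  214.37231523]]
```

View pics/w1.png

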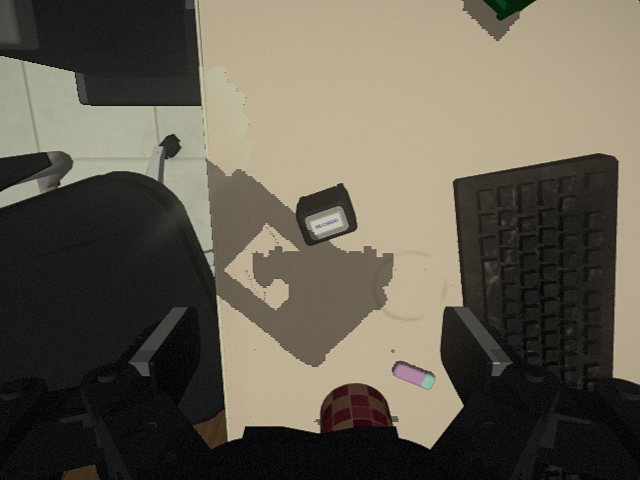

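The close view shows the black stamp standing free, with its body at (328,212), its white label at (327,222), and its depth axis tilted about 18°. The green look-alike is only at the top edge (500,5). So the choice is confirmed, and I'll measure the label and refine from nearer.

```bash
cat >> h.py <<'E'
def labels(guess,z,save=None,r=45,prior=0.,off=110,look=True):
    """label poses (x,y,angle of long axis in world deg) seen by the wrist camera, nearest each guess xy"""
    o=get_obs(); im=get_image("wrist"); C=cam("wrist",o)
    if save: cv2.imwrite(f"pics/{save}.png",im[...,::-1])
    hsv=cv2.cvtColor(im,cv2.COLOR_RGB2HSV); m=((hsv[...,2]>off)&(hsv[...,1]<60)).astype(np.uint8)
    n,lab,st,ce=cv2.connectedComponentsWithStats(m); out=[]
    for g in guess:
        p=proj(C,[g[0],g[1],z])[0]; best=None
        for i in range(1,n):
            if 60<st[i,4]<6000 and np.hypot(*(ce[i]-p))<r:
                if best is None or np.hypot(*(ce[i]-p))<np.hypot(*(ce[best]-p)): best=i
        if best is None: out.append(None); continue
        ct=max(cv2.findContours((lab==best).astype(np.uint8),0,2)[0],key=cv2.contourArea)[:,0,:]
        w=np.array([toz(C,q,z)[:2] for q in ct],np.float32)
        (c,s,a)=cv2.minAreaRect(w)
        if s[1]>s[0]: a+=90; s=s[::-1]
        a=(a-prior+90)%180-90+prior
        out.append((round(c[0],1),round(c[1],1),round(a,1),np.round(s,1).tolist()))
    return out
E
python3 - <<'E'
from h import *
L=labels([(421,-300)],85)[0]; print(L)
# tool y = (sin yaw,-cos yaw): long axis angle = yaw-90
goto([L[0],L[1],160],[180,0,90+L[2]]); 
print(get_obs()["tcp_pos"],labels([L[:2]],85,"w2"))
E
```

```text
(426.2, -306.9, 19.4, [31.8, 20.6])
[ 425.46818285 -307.00821683  159.29628309] [(427.4, -306.3, 20.8, [28.3, 20.2])]
```

View pics/w2.png

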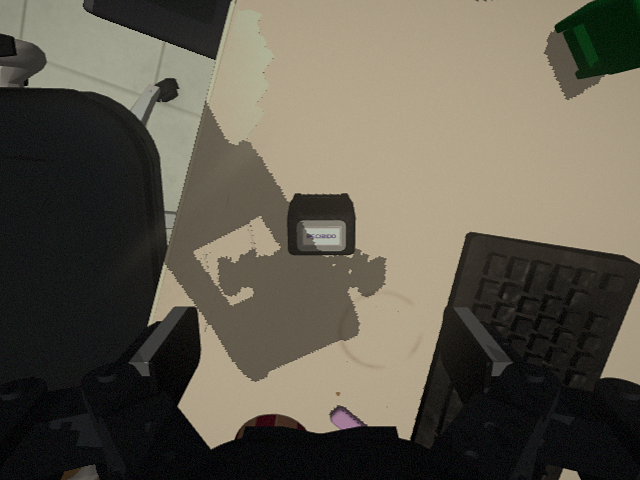

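```bash
python3 - <<'E'
from h import *
im=cv2.imread("pics/w2.png"); o=get_obs(); C=cam("wrist",o)
c=np.array([427.0,-306.5]); a=np.radians(20.3); u=np.array([np.cos(a),np.sin(a)]); v=np.array([-np.sin(a),np.cos(a)])
for z,l,w in((85,24.5,17),(36,24.5,17),(0,23,15)):
    P=[[*(c+s*l*u+t*w*v),z] for s,t in((1,1),(1,-1),(-1,-1),(-1,1))]
    q=proj(C,P); print(z,q.round().tolist())
g=cv2.cvtColor(im,6); print([int(x) for x in g[185:270:2,322]]); print([int(x) for x in g[236,275:370:2]])
cv2.imwrite("pics/v3.png",cv2.resize(im[170:280,260:390],None,fx=5,fy=5,interpolation=2))
E
```

```text
85 [[359.0, 207.0], [359.0, 257.0], [285.0, 259.0], [283.0, 208.0]]
36 [[353.0, 194.0], [353.0, 238.0], [290.0, 239.0], [289.0, 196.0]]
0 [[348.0, 190.0], [348.0, 224.0], [295.0, 225.0], [294.0, 191.0]]
[166, 165, 166, 168, 152, 39, 52, 38, 41, 40, 34, 38, 35, 36, 38, 41, 48, 38, 126, 122, 124, 132, 183, 178, 182, 143, 105, 180, 179, 180, 139, 121, 121, 56, 38, 99, 94, 92, 91, 94, 92, 91, 91]
[91, 91, 93, 89, 90, 93, 77, 33, 36, 37, 33, 64, 69, 70, 96, 103, 57, 57, 74, 138, 143, 186, 158, 133, 112, 138, 110, 182, 89, 190, 113, 183, 167, 138, 122, 107, 45, 46, 43, 41, 119, 166, 164, 165, 165, 167, 167, 166]
```

View pics/v3.png

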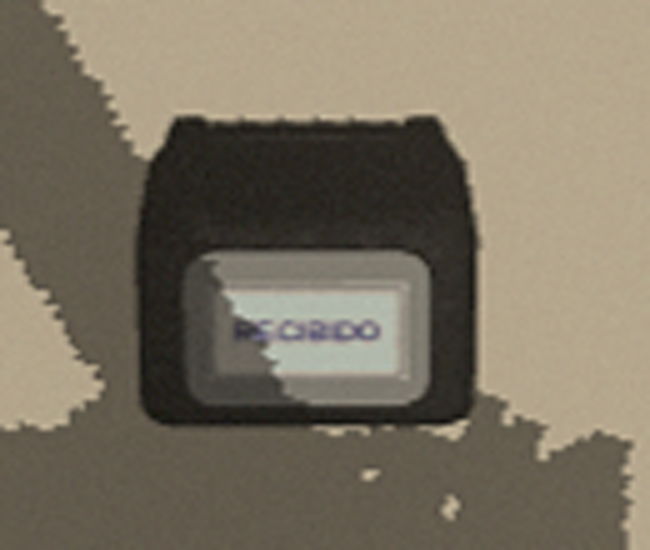

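The crop shows a clean cap with its label frame at (297–346, 219–251), centred on the cap. The task wants the row spread first, so next I view the rack from above.

```bash
python3 - <<'E'
from h import *
print("loose",toz(cam("wrist",get_obs()),(321.5,235),85))
goto([426,-200,260],[180,0,91.5]); goto([505,105,250],[180,0,91.5])
G=[(501,154),(503,115),(503,77),(506,36)]
for l in labels(G,91,"w3",r=30): print(l)
o=get_obs(); print(o["t"],o["tcp_pos"],o["wrist_force"])
print([(round(d["score"],2),np.round(d["extent"]).tolist()) for d in spot_in("rack","wrist")])
im=cv2.imread("pics/w3.png"); cv2.imwrite("pics/v4.png",cv2.resize(im[40:440,200:450],None,fx=1.5,fy=1.5,interpolation=2))
E
```

```text
loose [ 427.384554   -307.60217061   85.        ]
(500.1, 153.4, 1.4, [30.3, 19.9])
(502.6, 114.8, 1.4, [29.6, 19.5])
(502.3, 77.3, -0.6, [30.0, 16.2])
None
4.4417 [505.11462196 103.54583968 249.59843109] [ 0.47389574 -0.79106861  0.73094949]
[(0.7, [324.0, 206.0, 76.0, 251.0])]
```

View pics/v4.png

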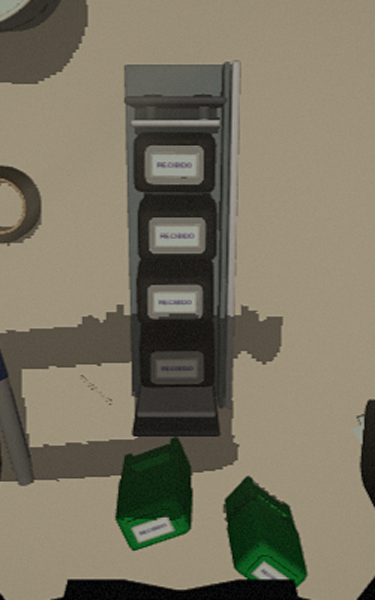

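```bash
python3 - <<'E'
from h import *
o=get_obs(); C=cam("wrist",o)
f=lambda u,v,z:toz(C,(200+u/1.5,40+v/1.5),z).round(1)
print("ledge front top",f(224.5,70,26),f(217,400,26)); print("ledge back top",f(240,62,26),f(229,405,26))
print("front edge",f(125,66,6),f(129,330,6),f(133.5,430,4))
T=cam("top"); im=cv2.imread("pics/top0.png")
for l in [(500.1,153.4),(502.6,114.8),(502.3,77.3),(505.5,36.5)]: print("top px",proj(T,[*l,91]).round(1))
# ledge line in top image
for u in ((225,133),(475,124)): print("top ledge",toz(T,(120+u[0]/2.2,160+u[1]/2.2),26).round(1))
cv2.imwrite("pics/v5.png",cv2.resize(im[205:265,210:350],None,fx=5.5,fy=5.5,interpolation=2))
E
```

```text
ledge front top [530.6 207.7  26. ] [534.9 -16.2  26. ]
ledge back top [540.  212.5  26. ] [543.7 -19.9  26. ]
front edge [466.9 210.3   6. ] [469.6  29.    6. ] [473.  -53.2   4. ]
top px [[243.8 233.3]]
top px [[265.2 231.7]]
top px [[285.9 231.7]]
top px [[308.5 229.7]]
top ledge [535.7 206.2  26. ]
top ledge [541.4 -15.4  26. ]
```

View pics/v5.png

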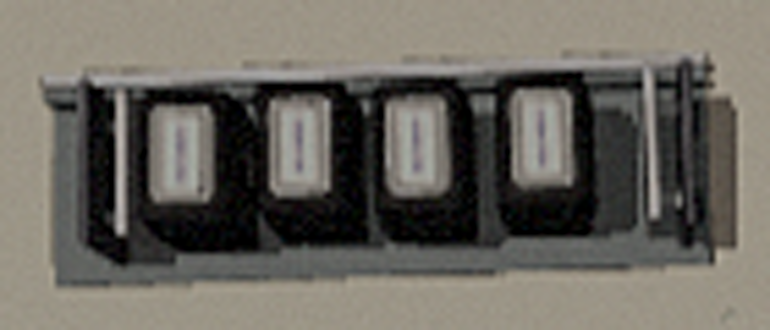

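The top crop shows four caps in a row with clear slots between them. The stamps stand a few mm in front of the ledge strip. The right slot before the cheek (600–640) is wide, and the b–c gap is only about 4 mm. The plan is to grip each stamp lightly across its depth, seat it gently against the ledge, then slide it outwards by feel, starting with b.

```bash
cat >> h.py <<'E'
YAW=1.1; a_=np.radians(YAW); EX=np.array([np.cos(a_),np.sin(a_),0]); EY=np.array([-np.sin(a_),np.cos(a_),0]); ZG=46
def F(n=4):
    f=[]
    for _ in range(n): f.append(get_obs()["wrist_force"]); wait(0.02)
    return np.mean(f,0)
def feel(d,maxd,step,thr,cmd,speed=40,verbose=True):
    """slide along d from commanded point cmd till the outside force along -d grows by thr"""
    f0=F(); tr=[]; s=0
    while s<maxd:
        s+=step; move_l(cmd+s*d,speed=speed); wait(0.03); f=-(F(3)-f0)@d; tr.append(round(float(f),1))
        if f>thr: break
    if verbose: print("feel",round(s,2),tr)
    return cmd+s*d,f
def take(xy,z=ZG,yaw=90+YAW):
    grip(85); p=np.array([xy[0],xy[1],z+70.]); goto(p,[180,0,yaw]); p[2]=z; move_l(p,speed=120)
    grip(40,20); o=get_obs(); print("grip",round(o["grip_width"],1),round(o["grip_force"],1),o["tcp_pos"].round(1),F().round(1)); return p
def release(p): 
    grip(75); q=p.copy(); q[2]+=85; move_l(q,speed=250)
E
python3 - <<'E'
from h import *
goto([503,115,166],[180,0,90+YAW]); print(get_obs()["tcp_pos"].round(1)); L=labels([(503,115),(503,77)],91,off=55,r=30); print(L)
b=L[0]; p=take([b[0],b[1]])
p,f=feel(EX,11,1,3,p); p=p-0.4*EX; move_l(p); print("home",p,F().round(1),get_obs()["tcp_pos"].round(2),get_obs()["t"])
E
```

```text
[502.6 114.2 165.7]
[(502.7, 114.9, 1.0, [32.5, 20.2]), (502.6, 76.4, 1.1, [31.2, 20.4])]
grip 40.0 13.5 [503.2 115.   46.8] [-1.4  0.   4.1]
feel 2 [1.1, 3.1]
home [504.29970514 114.93071591  46.        ] [-4.1 -0.   8.4] [503.78 115.02  46.87] 7.8583
```

The fingers reached 40 mm on a cap 49 mm deep, and there is an upward reaction on the wrist. The pads may be too high, on the cap's taper, so I look before going on.

```bash
python3 - <<'E'
from h import *
a=get_image("scene")[180:310,210:400,::-1]; b=get_image("wrist")[100:440,180:470,::-1]
a=cv2.resize(a,(497,340),interpolation=2); cv2.imwrite("pics/v6.png",np.hstack([a,b])); print(get_obs()["grip_width"],get_obs()["grip_force"],F())
E
```

```text
40.275146354626266 14.780736580678422 [-3.27639295  0.42692258  8.24369939]
```

View pics/v6.png

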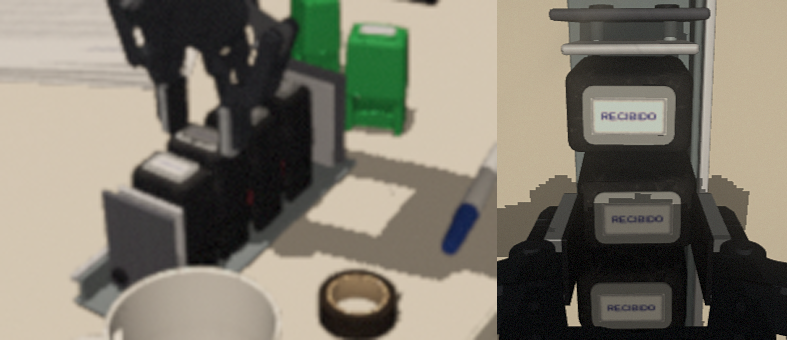

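The right view shows the pads straddling b on the tapered upper part of its cap, with b's label at (637,218). The left view shows the fingertips only over the cap's upper half. I'll open, go 11 mm lower and regrip.

```bash
sed -i 's/ZG=46/ZG=35/' h.py; python3 - <<'E'
from h import *
grip(85); goto([504,115,166],[180,0,90+YAW]); L=labels([(503,115),(503,77)],91,off=55,r=30); print(L, get_obs()["tcp_pos"].round(1), F().round(1))
b=L[0]; p=take([b[0],b[1]])
E
```

```text
[(502.8, 114.9, 2.7, [32.5, 20.7]), (502.5, 76.3, 1.0, [31.2, 19.8])] [503.4 114.9 165.6] [-0.4  0.1 -0.7]
grip 43.9 20.6 [503.5 115.   36. ] [-1.   0.1  5.4]
```

```bash
sed -i 's/ZG=35/ZG=28/' h.py; cat >> h.py <<'E'
def unload(p):
    """ease the tool up till it neither presses nor lifts the held stamp"""
    for _ in range(6):
        fz=F(3)[2]
        if fz<2: break
        p=p+[0,0,0.3]; move_l(p,speed=40)
    print("unload z",round(p[2],1),F().round(1)); return p
E
python3 - <<'E'
from h import *
grip(60); o=get_obs(); p=np.array([502.8,114.9,ZG]); move_l(p,speed=80); grip(40,20); o=get_obs(); print(o["grip_width"],o["grip_force"],o["tcp_pos"].round(1),F().round(1))
p=unload(p)
p,f=feel(EX,11,1,3,p); print(get_obs()["tcp_pos"].round(2),F().round(1),get_obs()["grip_width"],get_obs()["t"])
E
```

```text
44.93163762622923 21.143842917445 [502.7 114.9  27.9] [ 0.1 -0.1 -0.9]
unload z 28.0 [ 0.5  0.1 -1. ]
feel 7 [-0.0, 0.1, -0.8, 0.1, -0.3, 1.3, 4.9]
[508.39 115.04  27.81] [-5.2 -0.5  4.1] 44.73272947695345 14.4917
```

b now slides freely and meets the ledge about 6 mm back, as the image predicted. Next I slide it left until a meets the sprung cheek.

```bash
python3 - <<'E'
from h import *
o=get_obs(); p=np.array([502.8,114.9,28.])+7*EX; p=p-0.7*EX; move_l(p,speed=40); print(get_obs()["tcp_pos"].round(2),F().round(1))
p,f=feel(EY,27,1.0,4,p); print("contact",p.round(2),get_obs()["tcp_pos"].round(2),F().round(1))
p=p-0.4*EY; move_l(p,speed=40); print("b end",p.round(2),get_obs()["tcp_pos"].round(2),F().round(1),get_obs()["t"])
release(p); print(labels([(500,p[1]+36),p[:2],(502.5,76.3)],91,off=55,r=30),get_obs()["t"])
E
```

```text
[508.38 115.02  27.8 ] [-4.5 -0.1  2.5]
feel 4.0 [1.6, 2.5, 3.9, 4.5]
contact [509.02 119.02  28.  ] [508.41 117.34  28.14] [-5.9 -4.7  4.8]
b end [509.03 118.62  28.  ] [508.4  117.27  28.16] [-5.6 -3.3  5.3] 16.5917
[(500.3, 154.0, 1.0, [32.1, 20.3]), (508.3, 116.2, 1.0, [32.0, 20.2]), (502.6, 76.9, 1.0, [31.7, 20.4])] 17.5333
```

b only moved about 1.5 mm: the force was friction from pressing on the ledge and floor, not the cheek. I'll regrip it without that preload, ease it off, and slide again while logging actual progress.

```bash
cat >> h.py <<'E'
def slide(d,maxd,p,thr=6,step=1.0):
    f0=F(); y0=get_obs()["tcp_pos"]@d; s=0; tr=[]
    while s<maxd:
        s+=step; move_l(p+s*d,speed=60); f=-(F(3)-f0)@d; tr.append((round(float(get_obs()["tcp_pos"]@d-y0),1),round(float(f),1)))
        if f>thr: break
    print("slide",tr); o=get_obs()
    # ease back to where the force is about gone
    for _ in range(5):
        if -(F(3)-f0)@d<2.5: break
        s-=0.5; move_l(p+s*d,speed=60)
    p=p+s*d; o=get_obs(); print("end cmd",p.round(1),"tcp",o["tcp_pos"].round(1),F().round(1),"t",o["t"]); return p
E
python3 - <<'E'
from h import *
p=take((507.8,116.2)); p=unload(p)
p=slide(EY,28,p); release(p)
print(labels([(500,p[1]+35),p[:2],(502.5,76.3)],91,"w7",off=55,r=30),get_obs()["t"])
E
```

```text
grip 44.8 20.8 [508.5 116.3  29. ] [-1.6 -0.6  6.1]
unload z 29.2 [1.  0.3 2.4]
slide [(0.8, 0.9), (1.7, 2.3), (2.8, 1.8), (3.8, 2.1), (4.7, 2.3), (5.8, 1.8), (6.7, 2.4), (7.7, 2.3), (8.7, 2.1), (9.7, 2.5), (10.7, 2.2), (11.7, 2.3), (12.3, 3.9), (12.5, 5.7), (12.7, 8.0)]
end cmd [507.6 128.7  29.2] tcp [507.7 128.4  29.8] [-1.3 -3.3  6.9] t 26.6917
[(500.9, 154.7, -0.5, [31.9, 20.9]), (508.2, 117.1, 1.0, [32.3, 20.2]), (502.5, 76.7, 1.0, [31.3, 20.4])] 27.7083
```

The labels show b stayed at y=117 while the pads slid over it; they then met a, which moved 0.7 mm. The 20 N grip is too light, so I retry b with a firmer squeeze, and watch grip force and slip.

```bash
python3 - <<'E'
from h import *
p=np.array([508.,117.1,30.]); grip(60); goto(p+[0,0,50],[180,0,90+YAW]); move_l(p,speed=150)
grip(30,60); o=get_obs(); print(o["grip_width"],o["grip_force"],o["tcp_pos"].round(1),o["wrist_force"].round(1),o["t"])
for s in (2,4):
    move_l(p+s*EY,speed=40); o=get_obs(); print(round(o["grip_width"],1),round(o["grip_force"],1),o["tcp_pos"].round(1),o["wrist_force"].round(1))
# label seen from here
print(labels([o["tcp_pos"][:2]-[0,0],(501,154.7)],91,off=50,r=60),get_obs()["t"])
E
```

```text
42.96518506601933 61.26559376483783 [509.6 117.4  32.2] [-2.3 -0.1  5.8] 29.0417
42.9 61.4 [509.6 118.3  32.2] [-2.3 -3.7  7.2]
43.1 62.1 [509.5 120.2  32.3] [-3.6 -2.3  7.5]
[(509.9, 121.7, 2.5, [31.9, 21.2]), None] 29.5917
```

```bash
python3 - <<'E'
from h import *
p=np.array([508.,117.1,30.])+4*EY; p[2]=31.5; p[0]-=0.7; move_l(p,speed=60); print(F().round(1),get_obs()["tcp_pos"].round(1))
s=0
while s<24:
    s+=2; move_l(p+s*EY,speed=60); o=get_obs(); f=o["wrist_force"]; print(s,o["tcp_pos"].round(1)[1],f.round(1))
    if f[1]<-7: break
print(labels([o["tcp_pos"][:2]],91,off=50,r=60),o["t"],o["grip_force"])
E
```

```text
[-0.6 -0.9  3.1] [508.  121.2  32.2]
2 122.7 [-1.3 -3.6  5.8]
4 123.4 [-0.8 -6.4  6.2]
6 124.1 [-1.2 -8.9  8.1]
[(508.5, 125.9, 2.3, [31.9, 21.4])] 30.6583 62.105048573284876
```

b now rests against a, and a against the left cheek, so b ends at about y=123.5. The cheeks' mid-line from the top view, about 87.5, agrees. Now I seat a and d against the ledge, then seat c and slide it right, gripping at 60 N throughout.

```bash
cat >> h.py <<'E'
def home(y): return 508.3+(115-y)*0.0192
def hold(xy,z=30.):
    p=np.array([xy[0],xy[1],z]); move_l(p,speed=200); grip(30,60); p[2]+=1.5; o=get_obs(); print("hold",round(o["grip_width"],1),round(o["grip_force"]),o["tcp_pos"].round(1)); return p
def up(p,to=None):
    grip(60); q=get_obs()["tcp_pos"].copy(); q[2]=120; move_l(q,speed=250)
E
python3 - <<'E'
from h import *
p=np.array([507.3,126.,31.5]); move_l(p,speed=80); print("b",get_obs()["tcp_pos"].round(1),F(2).round(1)); up(p)
goto([504,140,160],[180,0,90+YAW]); L=labels([(501,157),(508,123)],91,off=50,r=40); print(L)
a=L[0]; goto([a[0],a[1],120],[180,0,90+YAW]); p=hold(a[:2]); q=p.copy(); q[0]=home(a[1])+0.4; move_l(q,speed=40); print(get_obs()["tcp_pos"].round(1),F(2).round(1)); up(q)
print(get_obs()["t"])
goto([506,60,165],[180,0,90+YAW]); print(labels([(507,157),(508,123),(502.5,76.7),(505.5,36)],91,off=50,r=40),get_obs()["t"])
E
```

```text
b [508.  123.7  32.4] [-0.4 -7.   7.5]
[(499.7, 156.6, 1.1, [33.4, 21.1]), (507.0, 122.6, 1.1, [32.5, 20.6])]
hold 42.8 62 [502.3 156.9  32.8]
[508.7 156.9  32.9] [-2.3  0.5  5.9]
34.525
[None, None, (502.2, 76.0, 1.0, [32.9, 20.7]), (504.4, 35.3, 1.0, [32.4, 20.4])] 35.0833
```

```bash
python3 - <<'E'
from h import *
goto([504.4,35.3,120],[180,0,90+YAW]); p=hold((504.4,35.3)); q=p.copy(); q[0]=home(35.3)+0.2; move_l(q,speed=50); print(get_obs()["tcp_pos"].round(1),F(2).round(1)); up(q)
goto([502.2,76,120],[180,0,90+YAW]); p=hold((502.2,76.)); q=p.copy(); q[0]=home(76)+0.2; move_l(q,speed=50); print(get_obs()["tcp_pos"].round(1),F(2).round(1))
q[0]-=0.8
q=q-17*EY; move_l(q,speed=60); s=0
while s<14:
    s+=1; move_l(q-s*EY,speed=60); o=get_obs(); f=o["wrist_force"]; print(s,o["tcp_pos"].round(1)[1],f.round(1))
    if f[1]>8: break
q=q-(s-1)*EY; move_l(q,speed=60); up(q)
goto([506,95,165],[180,0,90+YAW]); print(get_obs()["t"],labels([(507.5,156.6),(508,122.6),(509,52),(510,18)],91,"w8",off=50,r=40))
E
```

```text
hold 43.1 61 [507.3  35.3  32.8]
[511.7  35.2  32.8] [ 0.3 -0.   4.7]
hold 42.6 61 [504.4  75.9  32.1]
[510.1  76.   32.1] [0.2 0.4 2.9]
1 58.0 [0.3 2.1 5.8]
2 57.2 [0.  2.5 6.6]
3 56.4 [0.3 2.5 5.7]
4 55.5 [-0.7  4.1  5.4]
5 54.3 [-0.2  2.3  6.5]
6 53.5 [-0.2  4.4  5.8]
7 52.5 [0.  4.1 5.7]
8 51.4 [-0.2  3.3  5.9]
9 50.9 [-1.1  4.6  5.8]
10 50.5 [-1.5  4.8  6.3]
11 50.1 [-0.5  8.1  6.9]
43.5 [None, (507.1, 121.7, 1.2, [32.3, 20.9]), (508.4, 53.3, 1.2, [31.2, 20.5]), (509.8, 19.3, 1.2, [31.0, 20.3])]
```

c and d are at the right. The gap b–c is measured at 68.4 mm centre to centre or a little more. I measure b and c from identical relative views so the bias cancels against the loose stamp's view, then pick up the loose stamp.

```bash
python3 - <<'E'
from h import *
goto([507.5,122,166],[180,0,90+YAW]); print("b",labels([(507.5,156),(507.5,122)],91,off=50,r=30),get_obs()["tcp_pos"].round(1))
goto([508.5,52,166],[180,0,90+YAW]); print("c",labels([(508.5,52),(509.5,18)],91,off=50,r=30),get_obs()["tcp_pos"].round(1))
goto([427.4,-307.6,125],[180,0,110.3]); p=np.array([427.4,-307.6,24.]); move_l(p,speed=200); grip(30,60); wait(.1)
o=get_obs(); print("grip",o["grip_width"],o["grip_force"],o["tcp_pos"].round(2),o["wrist_force"].round(1))
p[2]=150; move_l(p,speed=250); o=get_obs(); print(o["tcp_pos"].round(1),o["grip_width"],F(2).round(1),o["t"])
E
```

```text
b [(506.7, 156.6, 1.1, [33.1, 21.1]), (507.1, 122.1, 1.2, [32.5, 20.7])] [506.  121.3 163.8]
c [(507.6, 52.8, 0.9, [34.4, 20.7]), (509.5, 19.2, 0.9, [31.7, 20.1])] [507.9  51.1 165.3]
grip 43.23479501188769 61.41501178864246 [ 429.35 -309.42   26.45] [-0.5  0.2  5.9]
[ 426.5 -306.8  148.8] 42.97369402209043 [-0.4  0.4 -1. ] 47.3583
```

```bash
python3 - <<'E'
from h import *
o=get_obs(); t=o["tcp_pos"]; z=t[2]-26.45+85
L=labels([t[:2]],z,"w9",off=50,r=80)[0]; y=np.radians(o["ee_rot"][2]); d=np.array(L[:2])-t[:2]
print(L,t.round(2),o["ee_rot"].round(1),"along toolx",d@[np.cos(y),np.sin(y)],"tooly",d@[np.sin(y),-np.cos(y)],o["t"])
E
```

```text
(425.5, -303.5, 20.3, [32.0, 21.1]) [ 426.03 -306.31  147.89] [-179.9   -0.2  110.3] along toolx 2.816887655280162 tooly 0.47888913743980954 47.3917
```

Against b's in-hand view, the loose stamp sits about 0.85 mm to the tool's +x. So I lower it with the TCP at y≈86.6, guided by force.

```bash
python3 - <<'E'
from h import *
tgt=np.array([505.5,86.6]); R=[180,0,90+YAW]
goto([505.5,86.6,150],R); wait(.1); o=get_obs(); c=np.array([505.5,86.6,150.]); c[:2]+=tgt-o["tcp_pos"][:2]; print("above",o["tcp_pos"].round(1),o["t"])
c[2]=105; move_l(c,speed=150); wait(.1); o=get_obs(); c[:2]+=tgt-o["tcp_pos"][:2]; f0=F(2); print(o["tcp_pos"].round(1),f0.round(1))
for z in (85,75,66,57,48,42,37,34,32,30.5):
    c[2]=z; move_l(c,speed=80); f=F(2)-f0; o=get_obs(); print(z,o["tcp_pos"].round(1),f.round(1))
    if f[2]>12 or np.hypot(f[0],f[1])>15: print("stop"); break
    if abs(f[1])>2.5: c[1]+=0.25*f[1]/2.5
    if o["tcp_pos"][2]<36 and f[2]>3: print("floor"); break
print(get_obs()["t"])
E
```

```text
above [505.7  85.6 149.9] 49.0333
[506.5  87.4 106.2] [ 0.8 -0.3 -0.7]
85 [503.9  86.8  84.5] [-0.6 -0.3 -0.1]
75 [503.9  86.8  74.6] [-0.5  0.2  0.7]
66 [503.9  86.7  65.6] [-1.5  0.2 -0.4]
57 [503.9  86.8  56.7] [-1.4  0.5  0.3]
48 [503.9  86.8  47.7] [-0.8 -0.2 -0. ]
42 [504.   86.8  41.7] [-1.2 -0.3 -0.6]
37 [504.1  86.7  36.7] [-0.6 -0.7 -0.9]
34 [504.3  86.7  33.9] [-0.3 -1.4 -0.8]
32 [504.8  86.7  32.5] [-1.7 -1.7  3.8]
floor
52.3667
```

```bash
python3 - <<'E'
from h import *
o=get_obs(); c=np.array([o["tcp_pos"][0],o["tcp_pos"][1],32.6]); f0=F(2)
for s in (1.5,2.5,3.2,3.9,4.6,5.3,6):
    move_l(c+s*EX,speed=40); f=F(2)-f0; t=get_obs()["tcp_pos"]; print(s,t.round(1),f.round(1))
    if f[0]<-4: break
grip(62); q=t.copy(); q[2]=130; move_l(q,speed=250)
goto([507.5,80,190],[180,0,90+YAW]); print(labels([(507,156.6),(507.3,122.1),(508.9,87.3),(508,52.8),(509.5,19)],91,"w10",off=50,r=30),get_obs()["t"])
E
```

```text
1.5 [506.3  86.6  32.6] [-0.3 -0.4  0.1]
2.5 [506.5  86.7  32.6] [-2.3  0.   1.8]
3.2 [506.8  86.7  32.6] [-3.2 -0.4  2.7]
3.9 [507.3  86.7  32.6] [-3.4  0.2  3.2]
4.6 [508.   86.7  32.6] [-3.2 -0.7  2.9]
5.3 [508.7  86.7  32.6] [-2.8 -1.1  3.5]
6 [509.4  86.8  32.6] [-3.7 -0.5  3.6]
[None, (506.0, 122.4, 1.0, [34.1, 20.8]), (508.6, 88.4, 1.0, [32.5, 20.8]), (508.5, 53.2, 1.0, [32.0, 19.9]), (509.9, 19.2, 1.0, [31.7, 19.6])] 55.65
```

```bash
python3 -c "
import cv2;im=cv2.imread('pics/w10.png');cv2.imwrite('pics/v10.png',cv2.resize(im[0:400,180:460],None,fx=1.5,fy=1.5,interpolation=2))"
```

```text
(no output)
```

View pics/v10.png

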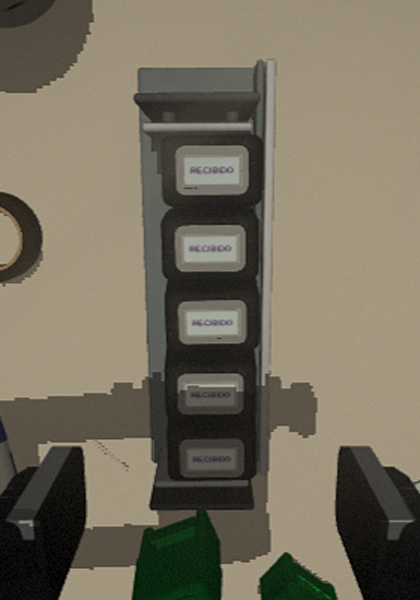

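All five caps stand upright and square in one row, with labels at (212,170), (210,248), (211,322), (210,394) and (211,460). The loose one is in the middle, level with its neighbours at the ledge, and the gripper is clear. Handing in.

```bash
python3 -c "
from station import *
print(sign_off(), get_obs()['t'])"
```

```text
the job is handed in; nothing more can be done
the job is handed in; nothing more can be done
```

Handed in at about 56 s: the loose stamp is in the middle of the rack with two stamps on each side, all five upright and square; its label lies within about 0.5 mm of where I put ledge contact, though the final push showed no sharp stop, b stands roughly 1–2 mm off the ledge, and the mug and stapler were not approached.

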